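# Bring the shared packing scale round and tare it

### The job

Bring the shared scale round to your side and zero it with its empty bowl on: push the wooden turntable round by its raised rim, which has finger cut-outs, steadily until the scale's display and keys face squarely to the robot's edge of the table and it stands still there. Then press the scale's tare key, the oblong one at the right-hand end of its front, fully down and let it come up again, with the scale still facing front. Touch the scale only once it faces front and stay off the round power key at the left; pick nothing up, and leave the bowl, the other things on the turntable and those on the table standing where they are.

Things in the scene. Friction and masses are not known exactly. Their poses are not given: they have to be found in the camera images.
- turntable_base: the turntable's fixed round steel foot, 280 mm across, on the table; its place varies, it is never turned. The plate on it turns freely both ways, no stops; its bearing drags with 0.16 N m (1 N at the rim), so let go at an easy pace it stops within a few hundredths of a rad. Origin: on the turning axis at table height, x straight away from the robot. Front is -x, the robot's edge of the table.
- turntable: the turning part: a round plywood plate 380 mm across, upper face 36 mm above the table. Origin on the turning axis at table height; axes turn with the plate: -x points to the scale's front, z up. On its edge stands a wooden rim 12 mm thick (radius 178 to 190 mm), 24 mm high above the plate. Things on it lie within 160 mm of the axis. It starts at least 57 degrees from facing front.
- front_cutout (a point): middle of the rim's cut-out straight in front of the scale, at plate height (36 mm), 184 mm from the axis. The rim has six such cut-outs, one every 60 degrees, each 60 mm long along the rim and open down to the plate; a fingertip let down into one pushes on the rounded end of the rim beside it.
- scale_front (a point): middle of the bench scale's lower front, 120 mm from the axis in the plate's -x, 57 mm above the table. The scale is screwed to the plate: white box 170 mm deep, 150 wide, 36 high, a grey front deck with a tilted display in the middle (70 mm wide, at most 20 mm above the deck), a key at each end, and behind it a steel pan.
- pan_centre (a point): centre of the upper face of the scale's steel pan (108 x 142 mm), 90 mm above the table
- tare_key_top (a point): centre of the upper face of the tare key: an oblong key 24 mm (front to back) by 15 mm, at the right-hand end of the scale's front as seen from the front, 94 mm in front of the turning axis and 54 mm to the side; its face is 82.5 mm above the table, 6 mm above the deck round it. It is pressed straight down.
- tare_key (a joint): travel of the tare key, m: 0 up, 0.004 fully down; it springs back. It starts to yield at about 1 N and takes about 5 N to go fully down.
- power_key_top (a point): centre of the upper face of the small round power key (11 mm across) at the left-hand end of the scale's front, 108 mm from the tare key, same height; not to be pressed
- power_key (a joint): travel of the power key, m: 0 up, 0.004 fully down
- bowl_centre (a point): shallow stainless weighing bowl, 116 mm across and 36 mm high, standing empty and loose on the pan, rim 126 mm above the table; stays there. Point: its centre, half-way up.
- tape_roll_centre (a point): roll of brown packing tape lying flat and loose on the plate behind the scale, 82 mm across, 48 mm high (top 84 mm above the table). Point: its centre, half-way up.
- jar_centre (a point): squat screw-top jar standing loose on the plate behind the scale, 60 mm across, 64 mm high (top 100 mm above the table). Point: its centre, half-way up.
- wax_apple0_centre (a point): a ripe dark-red wax apple (bell-shaped fruit) standing on its broad end, 62 mm across, 74 mm tall plus a stalk; bystander. Point: its centre, half-way up
- wax_apple1_centre (a point): a ripe dark-red wax apple (bell-shaped fruit) standing on its broad end, 62 mm across, 74 mm tall plus a stalk; bystander. Point: its centre, half-way up
- wax_apple2_centre (a point): a ripe dark-red wax apple (bell-shaped fruit) standing on its broad end, 62 mm across, 74 mm tall plus a stalk; bystander. Point: its centre, half-way up
- punnet_centre (a point): empty clear plastic punnet, an open box 130 x 190 mm, 55 mm high, loose on the table at the robot's right; bystander. Point: its centre, half-way up
- stapler_centre (a point): black and grey stapler, 125 mm long, 30 mm wide, 51 mm high, loose on the table at the robot's right; bystander. Point: its centre, half-way up
Not all that is in view belongs to the job. What is meant by the part that bears bowl_centre is not orange or turquoise, and is the larger of those in its own colour.

How it is judged:
On the way, in this order (a step that is already met when the one before it is completed fails the run):
1. the scale faces squarely to the front and the turntable stands still (x of scale_front in the frame of turntable_base below 0 m and y of scale_front in the frame of turntable_base between -0.027 and 0.027 m and angular speed of turntable below 0.05 rad/s), for 0.3 s.
2. the tare key is pressed fully down while the scale faces front (x of scale_front in the frame of turntable_base below 0 m and y of scale_front in the frame of turntable_base between -0.027 and 0.027 m and value of joint tare_key above 0.003 m), for 0.05 s.
At the end, for the whole second after the job is handed in: Scale facing the robot's edge within about 13 degrees, turntable at rest, tare key pressed and up again, power key up, bowl within 25 mm of the pan's middle, tape roll and jar upright and in place on the plate (about 25 mm), things on the table moved less than 30 mm (all of step 1 and value of joint each of tare_key, power_key below 0.001 m and horizontal distance between bowl_centre and pan_centre below 0.025 m and height (world z) of bowl_centre between 0.1 and 0.115 m and angle between each of bowl_centre, tape_roll_centre, jar_centre's own z axis and vertical below 0.2 rad and not (x of tape_roll_centre in the frame of turntable above 0.128 m or x of tape_roll_centre in the frame of turntable below 0.068 m or y of tape_roll_centre in the frame of turntable above 0.085 m or y of tape_roll_centre in the frame of turntable below 0.025 m or x of jar_centre in the frame of turntable above 0.132 m or x of jar_centre in the frame of turntable below 0.072 m or y of jar_centre in the frame of turntable above -0.022 m or y of jar_centre in the frame of turntable below -0.082 m) and distance of each of wax_apple0_centre, wax_apple1_centre, wax_apple2_centre, punnet_centre, stapler_centre from where it was at the start of the episode below 0.03 m); the robot touches nothing.
It fails at once if the scale is touched (over 1 N) while it does not face front (contact force between any of the arm, the fingers and scale above 1 N and not (x of scale_front in the frame of turntable_base below 0 m and y of scale_front in the frame of turntable_base between -0.027 and 0.027 m)).
It fails at once if the power key is pressed, or the scale is leaned on with more than 45 N (contact force between any of the arm, the fingers and scale above 45 N or value of joint power_key above 0.002 m).
It fails at once if the bowl, the tape roll or the jar is pushed or gripped by the robot (over 2 N), lifted, or shifted on the plate (contact force between any of the arm, the fingers and bowl above 2 N or contact force between any of the arm, the fingers and tape_roll above 2 N or contact force between any of the arm, the fingers and jar above 2 N or height (world z) of bowl_centre above 0.123 m or height (world z) of tape_roll_centre above 0.075 m or height (world z) of jar_centre above 0.083 m or x of tape_roll_centre in the frame of turntable above 0.128 m or x of tape_roll_centre in the frame of turntable below 0.068 m or y of tape_roll_centre in the frame of turntable above 0.085 m or y of tape_roll_centre in the frame of turntable below 0.025 m or x of jar_centre in the frame of turntable above 0.132 m or x of jar_centre in the frame of turntable below 0.072 m or y of jar_centre in the frame of turntable above -0.022 m or y of jar_centre in the frame of turntable below -0.082 m).
It fails at once if a fruit, the punnet or the stapler is knocked or lifted (moved over 30 mm) (distance of any of wax_apple0_centre, wax_apple1_centre, wax_apple2_centre, punnet_centre, stapler_centre from where it was at the start of the episode above 0.03 m).
It fails at once if the turntable is whirled (over 3 rad/s) (angular speed of turntable above 3 rad/s).
It also fails if it takes over 72 s, if anything falls off the work surface, if the arm or the gripper's body presses on something with over 40 N, if the wrist force passes 120 N, or if a joint passes its speed limit or range.

### The arm

A 7-joint arm with a two-finger parallel gripper is mounted at the origin on the work surface. World frame = base frame: x ahead of the robot, y to its left, z up, the work surface at z = 0. Lengths are in m, angles in rad, forces in N, time in s.
With the tool pointing down it reaches from about 0.425 to 0.95 m from the base axis. Payload 4.7 kg.
Tool frame: the origin (TCP) lies midway between the tips of the shut fingers; the grasp point (between the pads) lies 19 mm behind it; z points along the fingers, y is the line along which they close (so a half turn about z gives the same grasp; the last joint's range is limited). The gripper opens to 87 mm and grips with 3 to 60 N. Pads are 19 mm wide; open, the fingers measure 117 mm over their backs; the gripper's body (75 mm by 190 mm) begins 51 mm behind the grasp point.
Start: joints at [1.155, 0.469, -0.049, 1.532, 0.024, 1.141, -0.082], TCP at [0.255, -0.625, 0.201] pointing down, gripper open.
Joint ranges: [-2.59, 2.59], [-0.33, 1.99], [-1.39, 1.29], [0.1, 2.45], [-1.04, 4.18], [0.21, 1.99], [-2.66, 2.66]. Speed limits (rad/s): [2.57, 2.57, 3.14, 3.14, 3.14, 3.14, 3.14].

### API

Orientations are given as a unit quaternion [w, x, y, z].
In Python, from workcell import env gives the robot as it stands.
- The arm moves only by the tool jog_arm, never from a script. Its argument "moves" is a list that holds one entry, the list of rows, each a list of 4 numbers: the shift along the tool's x, y, z scaled (see below), then the turn about the tool's z scaled (see below). In form: [[[tx, ty, tz, spin], ...]]. A call has exactly 5 rows; each row shifts and turns the commanded pose from where the row before left it, along the tool's axes as they then stand; what a row does not reach is not made up. The controller multiplies each number of a shift by 400 mm and each number of a turn by 90 degrees. A row lasts 1/12 s, in which the tool goes at most 41.7 mm and 7.16 degrees, less where a joint would pass 70% of its speed; a pose out of reach is approached as far as the arm can. A call with a number of a shift or a turn outside -1 to 1 is refused whole. A call with a gripper value outside its range is refused whole. "grip" is the closure, from -1 (fully open) to 1 (shut), set as the call begins (left out, the last holds). The fingers move at their own pace and stop on an object; the grip force is fixed at half the most. Time passes only in rows, so rows that do not move let the fingers close, or fill a call up. It gives the time, the measured TCP pose, the force, the opening and the grip force at its end, in the units of the state.
- env.read_state(): the state, without advancing time (a new reading comes with each control period).
- env.read_camera(name): name is "scene" or "top" or "wrist"; returns the picture (420x560x3 uint8, red, green, blue); there is no depth.
- env.calibration(name): a dict with "K" (3x3 intrinsics, pixels), "pose" (4x4, takes a point from camera to world coordinates). Camera axes: x right, y down, z forward; pixel columns grow to the right and rows downward; lengths in m; the calibration is good to about 2 mm. A picture is of the moment at which its call begins: read the wrist's pose just before it. calibration takes no time and is no camera call; for the wrist camera it gives the pose at the moment of the call.
- env.finish_job(): hands the job in; it is judged then, once.
The state is a dict: "time_s": time; "q": joint angles; "joint_velocities": joint speeds; "effort": joint torques, N m; "ee_pos": TCP position; "ee_rot": TCP orientation; "force": force on the tool from outside, world axes, zero at the start; "wrist_torque": the same for the moment, N m; "width": finger opening in m; "finger_force": force on a finger pad.
Only numpy, scipy, OpenCV 4.12 (cv2) and the standard library are available. Lean on these libraries where they do the work, as an engineer would, in place of code of your own. Each camera call takes 0.05 s, during which the arm holds its last target. There are 200 camera calls.

## Working session

There is one attempt and no reset: what is moved stays moved. The work goes in short steps, Python scripts to look and compute and a tool call to move; the robot and the scene stay as the last step left them, time stands still between calls to the robot, and variables do not carry over. Pictures are saved under pics/ and viewed, at most 10 in all, crops included, and the job is handed in when it is done.

Besides the shell and the picture viewer there is one more tool, called after ">>>" as name(argument=value, ...), one argument or row to a line, values as JSON. jog_arm: Moves the arm, as the interface text tells. Shifts and turns lie within -1 to 1; 1 stands for 400 mm of shift or 90 degrees of turn. Its arguments: {"type":"object","properties":{"moves":{"type":"array","items":{"type":"array","items":{"type":"array","items":{"type":"number","minimum":-1,"maximum":1}}}},"grip":{"type":"number"}},"required":["moves"]}

```bash
mkdir -p pics; ls; cat > h.py <<'E'
import numpy as np, cv2
from workcell import env
def snap(n,f):
    c=env.calibration(n); im=env.read_camera(n); cv2.imwrite('pics/'+f,im[:,:,::-1]); return c,im
def ray(c,u,v):
    P=np.array(c['pose']); d=P[:3,:3]@np.linalg.inv(np.array(c['K']))@[u,v,1]; return P[:3,3],d
def atz(c,u,v,z):
    o,d=ray(c,u,v); return o+d*(z-o[2])/d[2]
def proj(c,p):
    P=np.array(c['pose']); q=np.array(c['K'])@(P[:3,:3].T@(np.array(p)-P[:3,3])); return q[:2]/q[2]
def tri(L):
    A=0;b=0
    for c,u,v in L:
        o,d=ray(c,u,v); d=d/np.linalg.norm(d); M=np.eye(3)-np.outer(d,d); A=A+M; b=b+M@o
    return np.linalg.solve(A,b)
E
python3 - <<'E'
from h import *
for n in('scene','top'):
    c,im=snap(n,n+'0.png'); print(n,np.round(c['K'],1).tolist(),np.round(c['pose'],4).tolist())
s=env.read_state();print(s['time_s'],s['ee_pos'],s['ee_rot'],s['width'])
E
```

```text
pics
scene [[398.5, 0.0, 275.2], [0.0, 398.5, 206.0], [0.0, 0.0, 1.0]] [[0.5101, 0.6759, -0.5319, 1.1031], [0.86, -0.3891, 0.3302, -0.3723], [0.0162, -0.6259, -0.7798, 1.0483], [0.0, 0.0, 0.0, 1.0]]
top [[438.3, 0.0, 281.9], [0.0, 438.3, 209.1], [0.0, 0.0, 1.0]] [[-0.0005, -0.9928, 0.1194, 0.3039], [-1.0, 0.0016, 0.0095, 0.0223], [-0.0096, -0.1194, -0.9928, 1.4142], [0.0, 0.0, 0.0, 1.0]]
0.1 [ 0.25443122 -0.62459574  0.20021372] [-8.46838105e-04  9.81352542e-01  1.92214546e-01 -1.96805590e-04] 0.08705780775575032
```

View pics/top0.png

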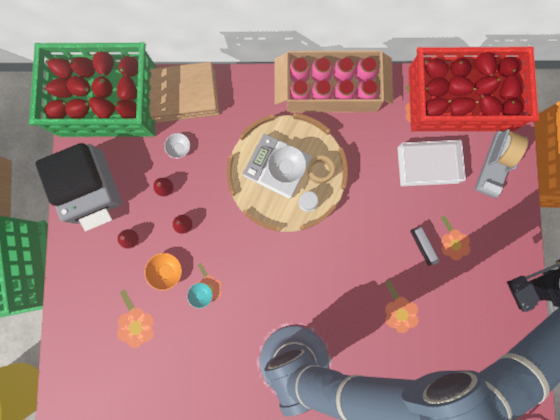

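View pics/scene0.png

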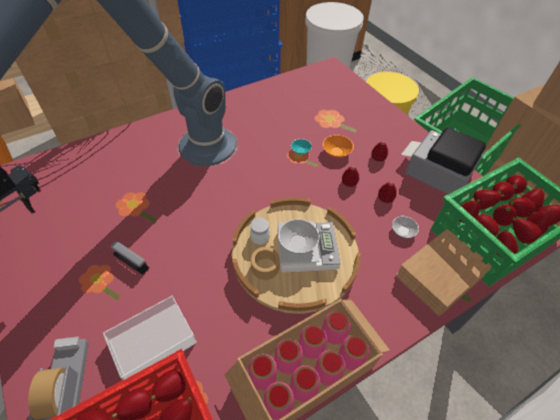

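The top view shows the turntable at about (288,172). The scale's display, at (260,158), faces image left.

Candidates for the bowl:
- Steel bowl on the pan (288,163)
- Small steel bowl (177,146)
- Orange bowl (163,271)
- Turquoise bowl (201,295)

The description rules out orange and turquoise and asks for the larger of its colour, so I choose the steel bowl on the pan. I'll check it in a close crop.

```bash
python3 - <<'E'
from h import *
im=cv2.imread('pics/top0.png')[100:240,150:360]
cv2.imwrite('pics/crop0.png',cv2.resize(im,None,fx=3.8,fy=3.8,interpolation=cv2.INTER_CUBIC))
E
```

```text
(no output)
```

View pics/crop0.png

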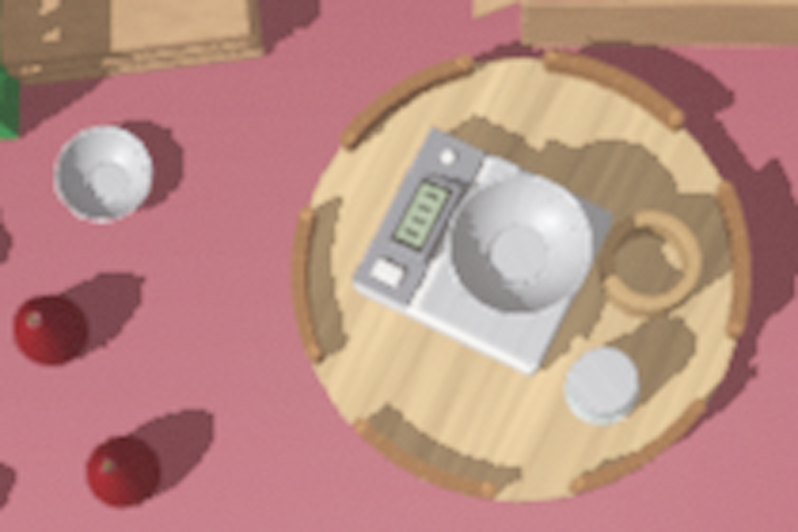

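The crop shows the large steel bowl on the pan at crop (522,243). The oblong tare key is at (387,271) and the round power key at (447,156). The front cut-out lies between the rim ends at (308,213) and (352,140). Next I'll compute the geometry.

```bash
python3 - <<'E'
from h import *
from scipy.optimize import least_squares
c=env.calibration('top'); c2=env.calibration('scene')
S=[((352,140),(466,62)),((550,60),(678,120)),((727,190),(738,330)),((700,405),(580,487)),((490,490),(362,427)),((316,355),(308,213))]
f=lambda p:(150+p[0]/3.8,100+p[1]/3.8)
W=[[atz(c,*f(e),.06)[:2] for e in s] for s in S]
P=np.array(W).reshape(-1,2)
r=least_squares(lambda q:np.hypot(*(P-q[:2]).T)-.184,[.6,0]); C=r.x; print('C',C,'res',np.round(r.fun,4))
a=np.degrees(np.unwrap(np.arctan2(*(P-C).T[::-1])));print(np.round(a,1))
print('gap mids',np.round([ (a[2*i+1]+a[2*i+2])/2 for i in range(5)],1))
A=lambda p,z:atz(c,*f(p),z)
k=A((387,271),.0825)[:2];p=A((447,156),.0825)[:2];print('tare',k,'power',p,'dist',np.hypot(*(k-p)))
d=k-p;print('front ang', np.degrees(np.arctan2(d[0],-d[1]))%360-180, np.degrees(np.arctan2(*((k+p)/2-C)[::-1])))
print('key height tri',tri([(c,*f((447,156))),(c2,332,228)]))
print('apples',[np.round(A(q,.07),3) for q in((50,330),(122,472))], 'cup',A((104,173),.04))
print('scene proj C rim', proj(c2,[*C,.036]))
print('tare final',C+[-.094,-.054])
E
```

```text
C [0.58551029 0.01793016] res [-0.0027  0.0017 -0.0013 -0.0006 -0.0002  0.0001 -0.001   0.0004 -0.0013
  0.0001 -0.0006  0.0011]
[  51.6   14.6   -7.5  -45.4  -68.  -105.5 -127.4 -165.3 -188.4 -225.5
 -247.8 -285.8]
gap mids [   3.6  -56.7 -116.4 -176.8 -236.7]
tare [0.58183765 0.12807323] power [0.67780127 0.07952566] dist 0.10754479661109442
front ang 63.16535616774905 62.70594059575416
key height tri [0.65229    0.08028886 0.18564421]
apples [array([0.536, 0.405, 0.07 ]), array([0.419, 0.343, 0.07 ])] cup [0.67585964 0.37219981 0.04      ]
scene proj C rim [293.58488919 250.05389001]
tare final [ 0.49151029 -0.03606984]
```

>>> jog_arm(
  moves=[
    [[0.09,-0.051,0,0],[0.09,-0.051,0,0],[0.09,-0.051,0,0],[0.09,-0.051,0,0],[0.09,-0.051,0,0]],
  ],
  grip=0.63,
)

```text
time_s: 0.52
ee_pos: [0.3835, -0.4609, 0.2007]
ee_rot: [-0.0, 0.981, 0.192, -0.0]
force: [1.5, -0.7, -0.2]
width: 0.0613
finger_force: 0.0
```

>>> jog_arm(
  moves=[
    [[0.09,-0.051,0,0],[0.09,-0.051,0,0],[0.09,-0.051,0,0],[0.09,-0.051,0,0],[0.09,-0.051,0,0]],
  ],
)

```text
time_s: 0.93
ee_pos: [0.5117, -0.2986, 0.2009]
ee_rot: [-0.0, 0.981, 0.192, -0.0]
force: [0.0, -0.5, -0.2]
width: 0.0284
finger_force: 0.0
```

>>> jog_arm(
  moves=[
    [[0.09,-0.051,0,0],[0.09,-0.051,0,0],[0.09,-0.051,0,0],[0.09,-0.051,0,0],[0.09,-0.051,0,0]],
  ],
)

```text
time_s: 1.35
ee_pos: [0.64, -0.1363, 0.2008]
ee_rot: [-0.0, 0.981, 0.192, -0.0]
force: [0.2, -0.8, -0.1]
width: 0.0161
finger_force: 0.0
```

>>> jog_arm(
  moves=[
    [[0.0908,-0.0521,0,0],[0.0908,-0.0521,0,0],[0.0908,-0.0521,0,0],[0.0908,-0.0521,0,0],[0.0908,-0.0521,0,0]],
  ],
)

```text
time_s: 1.77
ee_pos: [0.7682, 0.0277, 0.2004]
ee_rot: [0.0, 0.981, 0.192, -0.001]
force: [1.2, -0.5, -0.3]
width: 0.0161
finger_force: 0.0
```

>>> jog_arm(
  moves=[
    [[0,0,0.04,0.07],[0,0,0.04,0.07],[0,0,0.04,0.07],[0,0,0,0],[0,0,0,0]],
  ],
)

```text
time_s: 2.18
ee_pos: [0.7667, 0.026, 0.1516]
ee_rot: [0.0, 1.0, 0.03, -0.002]
force: [0.7, -0.6, 0.5]
width: 0.0163
finger_force: 0.0
```

```bash
python3 - <<'E'
from h import *
s=env.read_state();print(s['ee_pos'],s['ee_rot'],s['q'])
c,im=snap('wrist','w1.png');C=np.array([.5855,.0179])
for a in (3.4-9.4,3.4,3.4+9.4): print(proj(c,[*(C+.184*np.array([np.cos(np.radians(a)),np.sin(np.radians(a))])),.06]))
E
```

```text
[0.76665264 0.0260173  0.15159993] [ 2.93514120e-04  9.99551908e-01  2.98896885e-02 -1.58243419e-03] [ 0.01539096  0.66796138 -0.17791407  1.31677614  0.11962395  1.17038431
 -1.68303344]
[313.46406127 207.20752702]
[277.98111932 204.39531681]
[242.5099451  207.21054372]
```

View pics/w1.png

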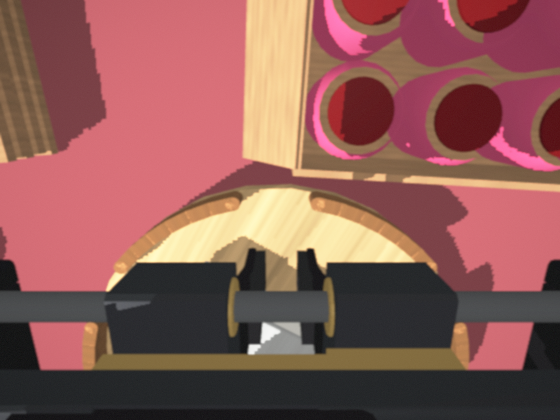

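The wrist view shows the cut-out between rim ends (236,203) and (318,203), which matches the prediction. A wooden crate stands close by at image right, so I'll check its height and edge.

```bash
python3 - <<'E'
from h import *
a=cv2.imread('pics/top0.png')[40:140,260:400]; b=cv2.imread('pics/scene0.png')[280:420,220:390]
a=cv2.resize(a,(560,400),interpolation=cv2.INTER_CUBIC)[:,:380]; b=cv2.resize(b,(425,350),interpolation=cv2.INTER_CUBIC)
o=np.zeros((400,805,3),np.uint8);o[:,:380]=a;o[:350,380:]=b;cv2.imwrite('pics/cr.png',o[:,:800])
E
```

```text
(no output)
```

View pics/cr.png

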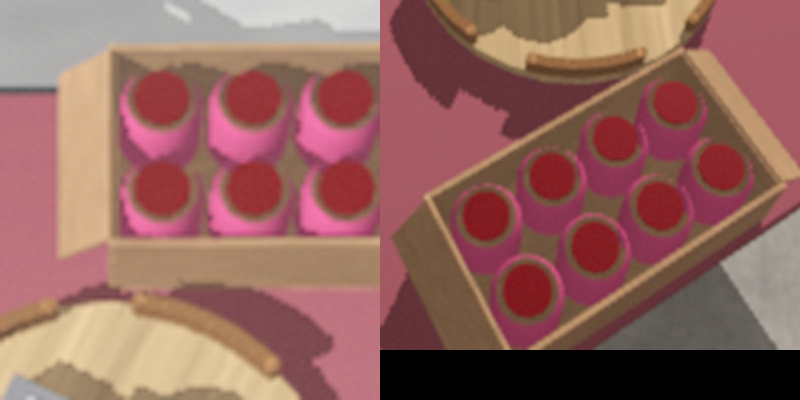

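The crate's near-left top corner is at top (288,100) and scene (341,300).

```bash
python3 - <<'E'
from h import *
c=env.calibration('top'); c2=env.calibration('scene')
print(tri([(c,288.2,100),(c2,341.2,300)]), tri([(c,288.2-.5,100+.5),(c2,341.2,300)]))
print('bottom',atz(c,260+113/4,40+287/4,0))
for z in(.1,.15,.2):print(atz(c,288.2,100,z),atz(c2,341.2,300,z))
E
```

```text
[0.80601645 0.01712058 0.09784549] [0.80528587 0.01846342 0.0951385 ]
bottom [0.80115982 0.01455339 0.        ]
[0.80384691 0.01517404 0.1       ] [0.80773339 0.01837458 0.1       ]
[0.78482505 0.01544509 0.15      ] [ 0.82330575 -0.00222373  0.15      ]
[0.76580319 0.01571613 0.2       ] [ 0.83887811 -0.02282205  0.2       ]
```

>>> jog_arm(
  moves=[
    [[0.0067,-0.0066,0.05,0],[0,0,0.07,0],[0,0,0.07,0],[0,0,0.05,0],[0,0,0.02,0]],
  ],
)

```text
time_s: 2.65
ee_pos: [0.7687, 0.0285, 0.0469]
ee_rot: [-0.0, 1.0, 0.029, -0.002]
force: [-1.5, -0.8, 0.2]
width: 0.0161
finger_force: 0.0
```

```bash
cat > plan.py <<'E'
from h import *
import sys
# body-frame step: rotating by th about C while spinning -> constant tool-frame row
C=np.array([.5855,.0179])
s=env.read_state();p=s['ee_pos'];w,x,y,z=s['ee_rot'];a=2*np.arctan2(y,x)
d=np.array(p[:2])-C;print('pos',np.round(p,4),'toolx',np.degrees(a),'ang',np.degrees(np.arctan2(d[1],d[0])),'r',np.hypot(*d),'F',s['force'])
T=np.radians(float(sys.argv[1]));r=.184;b=np.arctan2(d[1],d[0])
n=C+r*np.array([np.cos(b+T),np.sin(b+T)])-p[:2]
print('row to next (units)',[n@[np.cos(a),np.sin(a)]/.4,n@[np.sin(a),-np.cos(a)]/.4],-np.degrees(T)/90)
E
python3 plan.py 4
```

```text
pos [0.7687 0.0285 0.0469] toolx 3.347758908152301 ang 3.303945774749257 r 0.18348219236936586 F [-1.49592756 -0.80684823  0.1557043 ]
row to next (units) [np.float64(0.00019851928797760644), np.float64(-0.032087835499433774)] -0.044444444444444446
```

>>> jog_arm(
  moves=[
    [[-0.0003,-0.016,0,-0.0222],[-0.0006,-0.0241,0,-0.0333],[-0.0011,-0.0321,0,-0.0444],[-0.0011,-0.0321,0,-0.0444],[-0.0011,-0.0321,0,-0.0444]],
  ],
)

```text
time_s: 3.07
ee_pos: [0.761, 0.0837, 0.0526]
ee_rot: [-0.0, 0.984, 0.179, 0.003]
force: [0.2, 0.1, 0.5]
width: 0.0161
finger_force: 0.0
```

>>> jog_arm(
  moves=[
    [[-0.0011,-0.0321,0,-0.0444],[-0.0011,-0.0321,0,-0.0444],[-0.0011,-0.0321,0,-0.0444],[-0.0011,-0.0321,0,-0.0444],[-0.0011,-0.0321,0,-0.0444]],
  ],
)

```text
time_s: 3.48
ee_pos: [0.7286, 0.1391, 0.0526]
ee_rot: [0.0, 0.938, 0.347, 0.003]
force: [-0.1, 0.7, -0.4]
width: 0.0159
finger_force: 0.0
```

```bash
python3 plan.py 4
```

```text
pos [0.7286 0.1391 0.0526] toolx 40.56129015025072 ang 40.26182248780212 r 0.18757728616022454 F [-0.12020191  0.65393695 -0.39518685]
row to next (units) [np.float64(-0.009895901453637323), np.float64(-0.03214013956932875)] -0.044444444444444446
```

>>> jog_arm(
  moves=[
    [[-0.005,-0.0321,0.007,-0.0444],[-0.005,-0.0321,0.007,-0.0444],[-0.0011,-0.0321,0,-0.0444],[-0.0011,-0.0321,0,-0.0444],[-0.0011,-0.0321,0,-0.0444]],
  ],
)

```text
time_s: 3.9
ee_pos: [0.6771, 0.1779, 0.0468]
ee_rot: [0.001, 0.864, 0.504, 0.003]
force: [-0.3, -0.6, -0.7]
width: 0.0159
finger_force: 0.0
```

```bash
python3 plan.py 4; python3 - <<'E'
from h import *
snap('top','t2.png');im=cv2.imread('pics/t2.png')[100:240,150:360]
cv2.imwrite('pics/crop2.png',cv2.resize(im,None,fx=3.8,fy=3.8,interpolation=cv2.INTER_CUBIC))
E
```

```text
pos [0.6771 0.1779 0.0468] toolx 60.53940677928261 ang 60.21524573171502 r 0.1843149193092844 F [-0.31380621 -0.56525585 -0.69072106]
row to next (units) [np.float64(-0.0017262621545406191), np.float64(-0.03209825822516418)] -0.044444444444444446
```

View pics/crop2.png

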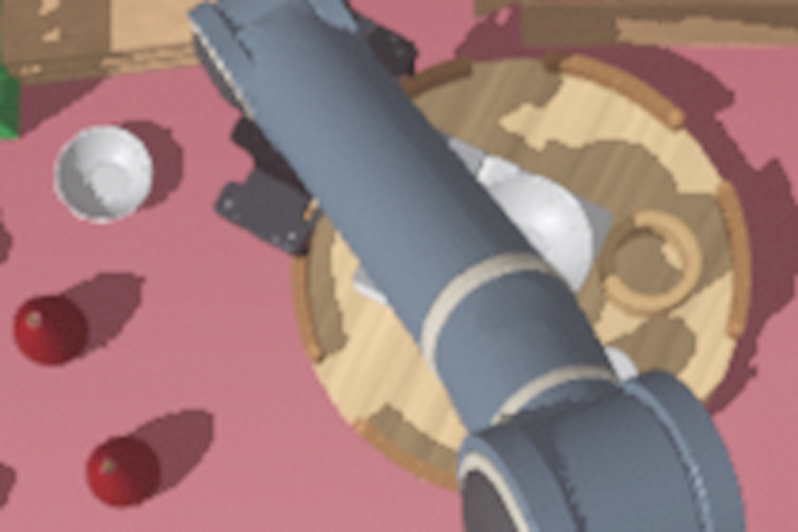

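The crop shows the arm over the plate, but the scale, tape and jar are still where they began, so the plate has not turned. I need to see where the fingers are relative to the rim.

```bash
python3 - <<'E'
from h import *
c,w=snap('wrist','w3.png');d,s=snap('scene','s3.png')
P=env.read_state()['ee_pos']; print(proj(c,P),proj(d,P))
s=s[180:330,210:410]
o=np.zeros((600,800,3),np.uint8);o[:300,:400]=cv2.resize(w,(400,300));o[300:,:400]=cv2.resize(s,(400,300),interpolation=cv2.INTER_CUBIC)
o[:,400:]=cv2.resize(w[130:370,180:340],(400,600),interpolation=cv2.INTER_CUBIC)
cv2.imwrite('pics/c3.png',o[:,:,::-1])
E
```

```text
[287.26892017 251.62246606] [355.3556038  247.81747163]
```

View pics/c3.png

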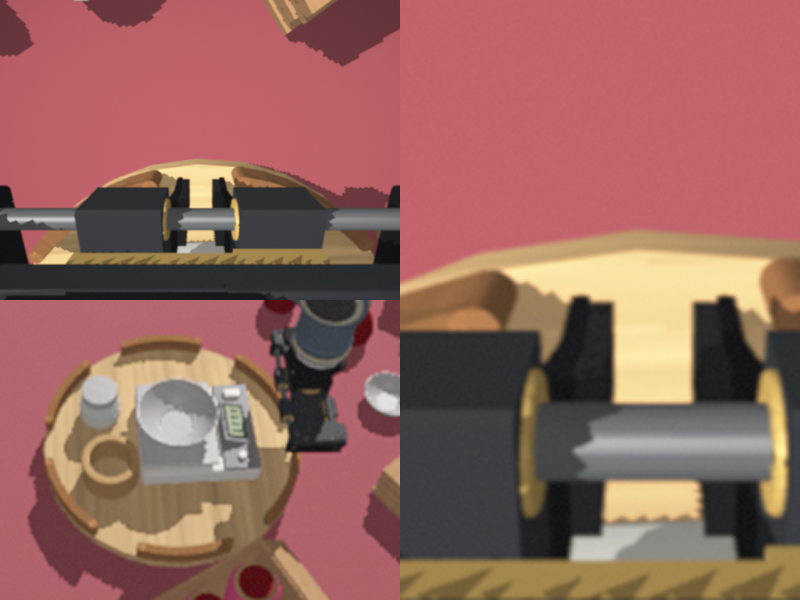

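The fingers sit in the front cut-out. The plate has not turned, so the tip must have ridden over the rim. I'll shut the fingers and feel my way down further.

>>> jog_arm(
  moves=[
    [[0,0,0,0],[0,0,0,0],[0,0,0.004,0],[0,0,0.004,0],[0,0,0.003,0]],
  ],
  grip=1,
)

```text
time_s: 4.47
ee_pos: [0.6757, 0.1758, 0.0387]
ee_rot: [0.0, 0.865, 0.501, -0.0]
force: [0.1, -0.2, -0.4]
width: 0.0007
finger_force: 0.0
```

>>> jog_arm(
  moves=[
    [[0,-0.016,0,-0.0222],[-0.0003,-0.016,0,-0.0222],[-0.0003,-0.016,0,-0.0222],[-0.0003,-0.016,0,-0.0222],[-0.0003,-0.016,0,-0.0222]],
  ],
)

```text
time_s: 4.88
ee_pos: [0.6456, 0.1905, 0.0393]
ee_rot: [-0.0, 0.817, 0.577, 0.0]
force: [0.2, 0.2, -0.1]
width: 0.0005
finger_force: 0.0
```

```bash
python3 plan.py 4
```

```text
pos [0.6456 0.1905 0.0393] toolx 70.44219637511023 ang 70.79705905062177 r 0.18274204084856022 F [ 0.15004054  0.2375237  -0.05203115]
row to next (units) [np.float64(0.0018255858421024661), np.float64(-0.03209990032579036)] -0.044444444444444446
```

>>> jog_arm(
  moves=[
    [[0,-0.016,0,-0.0222],[-0.0003,-0.016,0,-0.0222],[-0.0003,-0.016,0,-0.0222],[-0.0003,-0.016,0,-0.0222],[-0.0003,-0.016,0,-0.0222]],
  ],
)

```text
time_s: 5.3
ee_pos: [0.615, 0.1981, 0.0392]
ee_rot: [0.0, 0.764, 0.645, 0.0]
force: [-0.2, -0.4, -0.0]
width: 0.0006
finger_force: 0.0
```

```bash
python3 plan.py 4; python3 - <<'E'
from h import *
a=cv2.imread('pics/top0.png').astype(float)
snap('top','t4.png');b=cv2.imread('pics/t4.png').astype(float)
# rotation of right part of plate about centre vs start
c=env.calibration('top');u=proj(c,[.5855,.0179,.06]);print(u)
best=[]
for z in np.arange(-6,40,1.):
    M=cv2.getRotationMatrix2D(tuple(u),z,1);r=cv2.warpAffine(a,M,(560,420))
    best.append((np.abs(r-b)[150:225,312:345].mean(),z))
print(sorted(best)[:3])
E
```

```text
pos [0.615  0.1981 0.0392] toolx 80.38469471337658 ang 80.69484463062935 r 0.18261265610420613 F [-0.19805553 -0.44061822 -0.0079949 ]
row to next (units) [np.float64(0.0021740926813937933), np.float64(-0.03210021682686653)] -0.044444444444444446
[287.42508742 171.55280874]
[(np.float64(12.522962962962962), np.float64(0.0)), (np.float64(14.751966145833334), np.float64(-1.0)), (np.float64(14.892106218434343), np.float64(1.0))]
```

```bash
python3 - <<'E'
from h import *
c=env.calibration('top');C=np.array([.5855,.0179])
for f in('top0','t2','t4'):
    h=cv2.cvtColor(cv2.imread(f'pics/{f}.png'),cv2.COLOR_BGR2HSV)
    s=''
    for a in range(-180,180,3):
        v=np.mean([h[int(round(q[1])),int(round(q[0]))] for r in(.181,.184,.187) for q in[proj(c,[*(C+r*np.array([np.cos(np.radians(a)),np.sin(np.radians(a))])),.06])]],axis=0)
        s+='#' if v[1]>110 and 5<v[0]<16 else ('.' if 8<v[0]<30 else '?')
    print(f,s)
a,b=[cv2.imread(f'pics/{f}.png') for f in('top0','t4')]
f=lambda i:cv2.resize(i[100:240,210:370],None,fx=2.5,fy=2.5,interpolation=cv2.INTER_CUBIC)
w=env.read_camera('wrist')[:,:,::-1]
o=np.zeros((600,800,3),np.uint8);o[:350,:400]=f(b);o[:350,400:]=cv2.resize(w[:350,80:480],(400,350))
s=env.read_camera('scene')[:,:,::-1];o[350:,:400]=cv2.resize(s[190:310,220:412],(400,250),interpolation=cv2.INTER_CUBIC)
o[350:,400:]=cv2.resize(s[225:273,340:417],(400,250),interpolation=cv2.INTER_CUBIC)
cv2.imwrite('pics/c4.png',o)
E
```

```text
top0 .....###.#.#..####.?.?.??##############??????##############????.?#############.......#############.......#############..
t2 ????????????????????.????##############??????#############.??????###.#.?????????????.????#########.......##########????.
t4 ??????????????????.?.????##############??????#############.????.?##.#.######..??????????????????##.......###########????
```

View pics/c4.png

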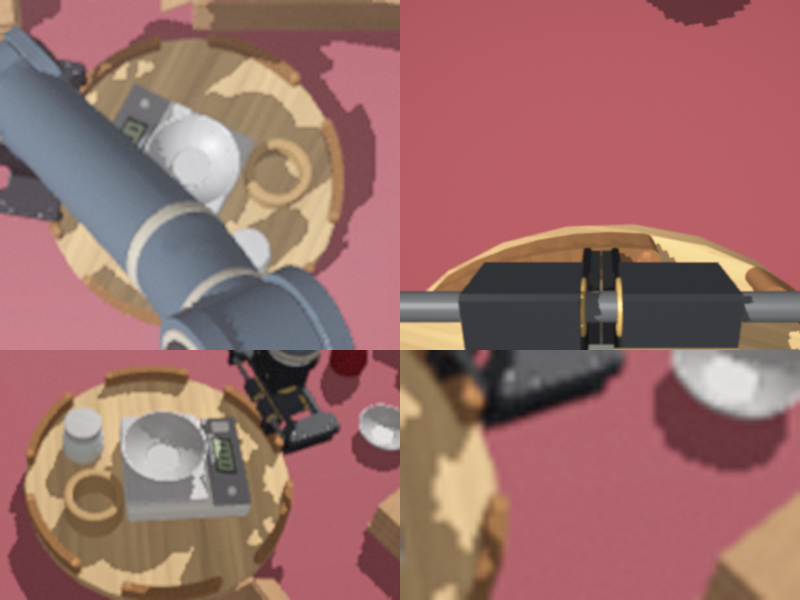

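The wrist view shows the fingers have passed the rim end at (655,240), and the rim has not moved. The tip is either above the rim or inside it, so I'll feel downward here.

>>> jog_arm(
  moves=[
    [[0,0,0.0025,0],[0,0,0.0025,0],[0,0,0.0025,0],[0,0,0,0],[0,0,0,0]],
  ],
)

```text
time_s: 5.87
ee_pos: [0.6185, 0.1976, 0.039]
ee_rot: [0.002, 0.766, 0.643, 0.002]
force: [-0.4, -2.0, 12.4]
width: 0.0003
finger_force: 6.0
```

```bash
python3 - <<'E'
from h import *
s=env.read_state();p=s['ee_pos'];C=np.array([.5855,.0179]);print(p,s['force'])
c=env.calibration('wrist')
for z in(.06,.036):
  for r in(.178,.190):
    for a in (72.6,):print(z,r,proj(c,[*(C+r*np.array([np.cos(np.radians(a)),np.sin(np.radians(a))])),z]))
print(proj(c,p),proj(c,p+[0,0,.02]))
print(np.array(c['pose'])[:3,3])
E
```

```text
[0.61854346 0.19762272 0.03900884] [-0.35495706 -1.97433873 12.35556845]
0.06 0.178 [322.43733557 277.06969332]
0.06 0.19 [326.20329729 256.50564059]
0.036 0.178 [317.54873747 258.47445879]
0.036 0.19 [320.79925266 239.96427366]
[281.72769402 250.89178201] [281.99374319 265.65582269]
[0.63064216 0.27457295 0.22315673]
```

```bash
python3 - <<'E'
from h import *
C=np.array([.5855,.0179])
def ov(c,im):
    im=cv2.resize(im[:,:,::-1],None,fx=4,fy=4,interpolation=cv2.INTER_CUBIC)
    for r,z,col in((.178,.06,(0,255,0)),(.19,.06,(0,255,0)),(.19,.036,(255,0,0))):
        pts=[proj(c,[*(C+r*np.array([np.cos(t),np.sin(t)])),z])*4+1.5 for t in np.linspace(-np.pi,np.pi,361)]
        P=np.array(c['pose'])
        for k,q in enumerate(pts):
            if abs(q).max()<9999: cv2.circle(im,tuple(int(x) for x in q),1,col,-1)
    return im
c=env.calibration('wrist');w=ov(c,env.read_camera('wrist'))
t=ov(env.calibration('top'),cv2.imread('pics/top0.png')[:,:,::-1])
w1=w[190*4:290*4,180*4:380*4]; tt=t[105*4:240*4,220*4:360*4]
o=np.zeros((600,800,3),np.uint8);o[:300]=cv2.resize(w1,(800,400))[50:350]
o[300:,:311]=cv2.resize(tt,(311,300),interpolation=cv2.INTER_AREA)
d=ov(env.calibration('scene'),env.read_camera('scene'))[195*4:315*4,220*4:400*4]
o[300:,320:770]=cv2.resize(d,(450,300),interpolation=cv2.INTER_AREA)
cv2.imwrite('pics/c5.png',o)
E
```

```text
(no output)
```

View pics/c5.png

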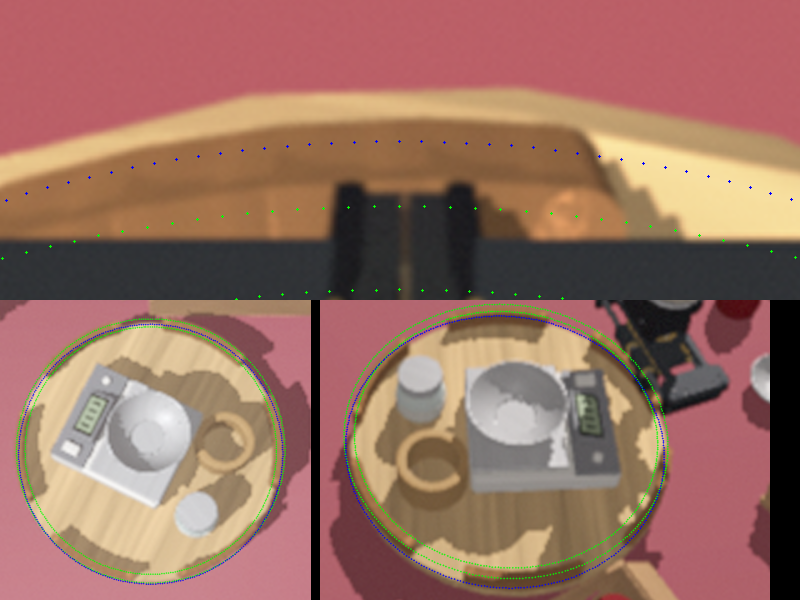

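The wrist panel shows the finger standing on top of the rim, with the tip at panel (405,185) and the rim end cap at (565,215). The rim top therefore corresponds to a reported z of about 0.039, not 0.060. I'll work relative to that contact: lift, go back to the cut-out, and go down to about 0.02.

>>> jog_arm(
  moves=[
    [[0,0,-0.05,0],[-0.0015,0.0365,0,0.0506],[-0.0015,0.0365,0,0.0506],[-0.0015,0.0365,0,0.0506],[-0.0015,0.0365,0,0.0506]],
  ],
)

```text
time_s: 6.38
ee_pos: [0.6719, 0.1788, 0.0563]
ee_rot: [0.0, 0.858, 0.513, 0.0]
force: [0.1, 0.8, -1.1]
width: 0.0007
finger_force: 0.0
```

>>> jog_arm(
  moves=[
    [[0,0,0.025,0],[0,0,0.02,0],[0,0,0,0],[0,0,0,0],[0,0,0,0]],
  ],
)

```text
time_s: 6.8
ee_pos: [0.6697, 0.1798, 0.0378]
ee_rot: [-0.0, 0.857, 0.516, -0.0]
force: [-0.6, 0.1, 0.3]
width: 0.0005
finger_force: 0.0
```

```bash
python3 plan.py 4; python3 - <<'E'
from h import *
im=cv2.cvtColor(env.read_camera('top'),cv2.COLOR_RGB2HSV);c=env.calibration('top');C=np.array([.5855,.0179])
for a in range(-110,-30,2):
    v=[im[int(round(q[1])),int(round(q[0]))] for q in[proj(c,[*(C+.184*np.array([np.cos(np.radians(a)),np.sin(np.radians(a))])),.06])]][0]
    print(a,v,end=';')
E
```

```text
pos [0.6697 0.1798 0.0378] toolx 62.082953182892304 ang 62.52768495158754 r 0.18251045980513195 F [-0.56534365  0.07435154  0.28964878]
row to next (units) [np.float64(0.0023541697199051517), np.float64(-0.032107218095103036)] -0.044444444444444446
-110 [  9  91 154];-108 [ 13 111 159];-106 [ 14 117 181];-104 [ 12 117 164];-102 [ 14 118 168];-100 [ 14 122 172];-98 [ 12 116 163];-96 [ 13 117 165];-94 [ 14 122 174];-92 [ 15 120 170];-90 [ 15 122 171];-88 [ 14 121 173];-86 [ 14 120 172];-84 [ 12 117 164];-82 [ 14 121 173];-80 [ 14 122 170];-78 [ 12 120 164];-76 [ 14 120 172];-74 [ 14 122 172];-72 [ 14 120 172];-70 [ 14 124 175];-68 [ 15 119 185];-66 [ 10 113 158];-64 [178  98 122];-62 [  1  91 135];-60 [179  95 132];-58 [178 103 124];-56 [  1  89 132];-54 [ 13  90 167];-52 [  1  91 134];-50 [  2  91 135];-48 [  5 103 129];-46 [ 14 122 175];-44 [ 15 120 182];-42 [ 15 125 170];-40 [ 15 122 171];-38 [ 14 119 169];-36 [ 15 125 170];-34 [ 14 123 170];-32 [ 14 120 172];
```

>>> jog_arm(
  moves=[
    [[0,0,0.01,0],[0,0,0.01,0],[0,0,0.01,0],[0,0,0,0],[0,0,0,0]],
  ],
)

```text
time_s: 7.27
ee_pos: [0.6703, 0.1789, 0.0256]
ee_rot: [-0.0, 0.857, 0.515, -0.0]
force: [-0.2, 0.2, 0.7]
width: 0.0006
finger_force: 0.0
```

Free at 0.0256, so the reported z reads about 20 mm low. Now I'll push.

>>> jog_arm(
  moves=[
    [[0,0,0.008,0],[-0.0003,-0.016,0,-0.0222],[-0.0003,-0.016,0,-0.0222],[-0.0003,-0.016,0,-0.0222],[-0.0003,-0.016,0,-0.0222]],
  ],
)

```text
time_s: 7.68
ee_pos: [0.6471, 0.1896, 0.0232]
ee_rot: [0.0, 0.818, 0.575, 0.0]
force: [0.6, -0.4, -1.2]
width: 0.0004
finger_force: 0.6
```

>>> jog_arm(
  moves=[
    [[-0.0003,-0.016,0,-0.0222],[-0.0003,-0.016,0,-0.0222],[-0.0003,-0.016,0,-0.0222],[-0.0003,-0.016,0,-0.0222],[-0.0003,-0.016,0,-0.0222]],
  ],
)

```text
time_s: 8.1
ee_pos: [0.6159, 0.1978, 0.0231]
ee_rot: [0.0, 0.765, 0.644, 0.0]
force: [1.5, -1.2, 0.4]
width: 0.0003
finger_force: 0.5
```

```bash
python3 plan.py 4; cat > ang.py <<'E'
from h import *
im=cv2.cvtColor(env.read_camera('top'),cv2.COLOR_RGB2HSV);c=env.calibration('top');C=np.array([.5855,.0179])
s=''
for a in range(-180,180,2):
    u,v=np.round(proj(c,[*(C+.184*np.array([np.cos(np.radians(a)),np.sin(np.radians(a))])),.06])).astype(int)
    h=im[v,u]; s+='#' if 9<h[0]<17 and h[1]>108 else '.'
for k in range(0,180,30): print(-180+2*k,s[k:k+30])
E
python3 ang.py
```

```text
pos [0.6159 0.1978 0.0231] toolx 80.15256741591071 ang 80.41300170340796 r 0.18241134412122206 F [ 1.50197787 -1.18878152  0.44147782]
row to next (units) [np.float64(0.0027052200218040177), np.float64(-0.03210060589841796)] -0.044444444444444446
-180 ............................##
-120 #.#..........#################
-60 ####..........################
0 ###..........####.######......
60 ........................######
120 ###.........###########.......
```

The plate has turned about 13 degrees. I'll continue.

>>> jog_arm(
  moves=[
    [[-0.0004,-0.0241,0,-0.0333],[-0.0004,-0.0241,0,-0.0333],[-0.0004,-0.0241,0,-0.0333],[-0.0004,-0.0241,0,-0.0333],[-0.0004,-0.0241,0,-0.0333]],
  ],
)

```text
time_s: 8.57
ee_pos: [0.5681, 0.2005, 0.0231]
ee_rot: [0.0, 0.675, 0.738, 0.0]
force: [0.9, -0.8, 0.4]
width: 0.0004
finger_force: 0.6
```

>>> jog_arm(
  moves=[
    [[-0.0006,-0.0241,0,-0.0333],[-0.0006,-0.0241,0,-0.0333],[-0.0006,-0.0241,0,-0.0333],[-0.0006,-0.0241,0,-0.0333],[-0.0006,-0.0241,0,-0.0333]],
  ],
)

```text
time_s: 8.98
ee_pos: [0.5213, 0.1904, 0.0232]
ee_rot: [0.0, 0.573, 0.82, 0.001]
force: [1.2, 0.0, -0.4]
width: 0.0004
finger_force: 0.6
```

>>> jog_arm(
  moves=[
    [[-0.0006,-0.0241,0,-0.0333],[-0.0006,-0.0241,0,-0.0333],[-0.0006,-0.0241,0,-0.0333],[-0.0003,-0.016,0,-0.0222],[0,-0.008,0,-0.0111]],
  ],
)

```text
time_s: 9.4
ee_pos: [0.4856, 0.173, 0.023]
ee_rot: [-0.0, 0.485, 0.875, -0.0]
force: [0.2, -0.3, 0.3]
width: 0.0003
finger_force: 0.0
```

```bash
python3 plan.py 4; python3 ang.py
```

```text
pos [0.4856 0.173  0.023 ] toolx 122.02483281501985 ang 122.77711231904397 r 0.1844859132446861 F [ 0.22809865 -0.30040628  0.30733289]
row to next (units) [np.float64(-0.002756413861066989), np.float64(-0.032054550835011485)] -0.044444444444444446
-180 ................#########.....
-120 .....#####################....
-60 ......###################.....
0 .....####################.....
60 .....########.................
120 ..............................
```

>>> jog_arm(
  moves=[
    [[0,0,-0.06,0],[0,0,-0.04,0],[-0.0012,0.0336,0,0.0467],[-0.0012,0.0336,0,0.0467],[-0.0012,0.0336,0,0.0467]],
  ],
)

```text
time_s: 9.87
ee_pos: [0.5239, 0.1915, 0.0636]
ee_rot: [0.0, 0.58, 0.815, 0.001]
force: [0.4, 1.7, -0.1]
width: 0.0004
finger_force: 0.0
```

>>> jog_arm(
  moves=[
    [[-0.0012,0.0336,0,0.0467],[-0.0012,0.0336,0,0.0467],[-0.0012,0.0336,0,0.0467],[-0.0012,0.0336,0,0.0467],[-0.0012,0.0336,0,0.0467]],
  ],
)

```text
time_s: 10.28
ee_pos: [0.5898, 0.202, 0.063]
ee_rot: [-0.0, 0.719, 0.695, 0.0]
force: [-0.4, 0.3, -0.3]
width: 0.0004
finger_force: 0.0
```

>>> jog_arm(
  moves=[
    [[-0.0012,0.0336,0,0.0467],[-0.0012,0.0336,0,0.0467],[-0.0012,0.0336,0,0.0467],[-0.0012,0.0336,0,0.0467],[-0.0012,0.0336,0,0.0467]],
  ],
)

```text
time_s: 10.7
ee_pos: [0.6552, 0.1877, 0.0629]
ee_rot: [-0.0, 0.833, 0.553, 0.0]
force: [-0.5, -0.1, 0.8]
width: 0.0008
finger_force: 0.0
```

>>> jog_arm(
  moves=[
    [[-0.0012,0.0336,0,0.0467],[-0.0012,0.0336,0,0.0467],[0,0,0,0],[0,0,0,0],[0,0,0,0]],
  ],
)

```text
time_s: 11.12
ee_pos: [0.6776, 0.1758, 0.0627]
ee_rot: [-0.001, 0.87, 0.492, -0.0]
force: [-0.6, -0.3, 0.1]
width: 0.0006
finger_force: 0.0
```

```bash
python3 plan.py 4; python3 ang.py
```

```text
pos [0.6776 0.1758 0.0627] toolx 59.00668819088108 ang 59.75788364388319 r 0.18279125254455253 F [-0.58414789 -0.25942748  0.10995382]
row to next (units) [np.float64(0.0014804802479596072), np.float64(-0.03211014742774886)] -0.044444444444444446
-180 ..............................
-120 .....#####################....
-60 .....####################.....
0 .....###.#####................
60 ..........#.#############.....
120 .....##################.......
```

>>> jog_arm(
  moves=[
    [[0,0,0.04,0],[0,0,0.03,0],[0,0,0.02,0],[0,0,0.01,0],[0,0,0,0]],
  ],
)

```text
time_s: 11.58
ee_pos: [0.6774, 0.1746, 0.0214]
ee_rot: [-0.0, 0.871, 0.492, -0.001]
force: [-1.5, 0.9, -0.3]
width: 0.0006
finger_force: 0.0
```

>>> jog_arm(
  moves=[
    [[0,-0.016,0,-0.0222],[-0.0003,-0.0241,0,-0.0333],[-0.0004,-0.0241,0,-0.0333],[-0.0004,-0.0241,0,-0.0333],[-0.0004,-0.0241,0,-0.0333]],
  ],
)

```text
time_s: 12.0
ee_pos: [0.6381, 0.1938, 0.0239]
ee_rot: [0.001, 0.803, 0.595, 0.001]
force: [1.7, -0.9, 0.2]
width: 0.0002
finger_force: 0.5
```

>>> jog_arm(
  moves=[
    [[-0.0004,-0.0241,0,-0.0333],[-0.0004,-0.0241,0,-0.0333],[-0.0004,-0.0241,0,-0.0333],[-0.0004,-0.0241,0,-0.0333],[-0.0004,-0.0241,0,-0.0333]],
  ],
)

```text
time_s: 12.42
ee_pos: [0.5909, 0.2024, 0.0241]
ee_rot: [0.001, 0.719, 0.695, 0.001]
force: [0.0, -0.5, 1.1]
width: 0.0005
finger_force: 0.6
```

>>> jog_arm(
  moves=[
    [[-0.0006,-0.0241,0,-0.0333],[-0.0006,-0.0241,0,-0.0333],[-0.0006,-0.0241,0,-0.0333],[-0.0006,-0.0241,0,-0.0333],[-0.0006,-0.0241,0,-0.0333]],
  ],
)

```text
time_s: 12.83
ee_pos: [0.5432, 0.1981, 0.0241]
ee_rot: [0.001, 0.622, 0.783, 0.001]
force: [2.7, 0.2, 0.2]
width: 0.0003
finger_force: 0.6
```

>>> jog_arm(
  moves=[
    [[-0.0006,-0.0241,0,-0.0333],[-0.0006,-0.0241,0,-0.0333],[-0.0006,-0.0241,0,-0.0333],[-0.0003,-0.016,0,-0.0222],[-0.0003,-0.016,0,-0.0222]],
  ],
)

```text
time_s: 13.25
ee_pos: [0.5033, 0.1844, 0.0239]
ee_rot: [0.001, 0.53, 0.848, 0.001]
force: [3.5, 1.6, -1.2]
width: 0.0006
finger_force: 2.3
```

```bash
python3 plan.py 4; python3 ang.py
```

```text
pos [0.5033 0.1844 0.0239] toolx 116.03393630806033 ang 116.28099988619579 r 0.18564155361829654 F [ 3.47734428  1.6101638  -1.23855298]
row to next (units) [np.float64(-0.005362737626154806), np.float64(-0.03206515158718629)] -0.044444444444444446
-180 .................####.........
-120 ..####################........
-60 ..####################........
0 .#####################........
60 .#########....................
120 ..............................
```

>>> jog_arm(
  moves=[
    [[-0.001,-0.016,0,-0.0222],[-0.001,-0.016,0,-0.0222],[-0.001,-0.016,0,-0.0222],[-0.0003,-0.012,0,-0.0167],[0,-0.006,0,-0.0083]],
  ],
)

```text
time_s: 13.72
ee_pos: [0.4807, 0.1699, 0.0234]
ee_rot: [0.0, 0.468, 0.884, 0.0]
force: [-0.3, 0.2, 0.2]
width: 0.0006
finger_force: 0.0
```

>>> jog_arm(
  moves=[
    [[0,0,0,0],[0,0,0,0],[0,0,0,0],[0,0,0,0],[0,0,0,0]],
  ],
)

```text
time_s: 14.13
ee_pos: [0.4811, 0.1701, 0.0229]
ee_rot: [0.0, 0.469, 0.883, 0.0]
force: [0.1, -0.2, 0.4]
width: 0.0001
finger_force: 0.0
```

```bash
python3 plan.py 4; python3 ang.py
```

```text
pos [0.4811 0.1701 0.0229] toolx 124.04547768119397 ang 124.44449016759232 r 0.18460885105681757 F [ 0.12725065 -0.17292997  0.442101  ]
row to next (units) [np.float64(-0.0028660619320226978), np.float64(-0.03206879623438153)] -0.044444444444444446
-180 .................#########....
-120 ......###############.####....
-60 ......####################....
0 ......####################....
60 .....########.................
120 ..............................
```

The scale now faces front within about 1 degree. I'll lift, turn the tool and go above the tare key.

>>> jog_arm(
  moves=[
    [[0,0,-0.04,0],[0,0,-0.05,0],[0,0,-0.06,0],[0,0,-0.06,0],[0,0,-0.06,0]],
  ],
)

```text
time_s: 14.6
ee_pos: [0.4806, 0.1701, 0.1319]
ee_rot: [-0.0, 0.469, 0.883, -0.0]
force: [0.4, -0.1, 0.4]
width: 0.0003
finger_force: 0.0
```

>>> jog_arm(
  moves=[
    [[0,0,0,-0.0778],[0,0,0,-0.0778],[0,0,0,-0.0778],[0,0,0,-0.0778],[0,0,0,-0.0778]],
  ],
)

```text
time_s: 15.02
ee_pos: [0.4809, 0.1699, 0.131]
ee_rot: [0.0, 0.179, 0.984, -0.0]
force: [0.2, -0.0, -0.1]
width: 0.0004
finger_force: 0.0
```

>>> jog_arm(
  moves=[
    [[0,0,0,-0.0778],[0,0,0,-0.0778],[0,0,0,-0.0778],[0,-0.05,0,0],[0,-0.08,0,0]],
  ],
)

```text
time_s: 15.43
ee_pos: [0.4808, 0.121, 0.1315]
ee_rot: [0.0, -0.004, 1.0, 0.002]
force: [0.9, -0.9, 0.9]
width: 0.0003
finger_force: 0.0
```

>>> jog_arm(
  moves=[
    [[-0.014,-0.08,0,0],[0,-0.08,0,0],[0,0,0,0],[0,0,0,0],[0,0,0,0]],
  ],
)

```text
time_s: 15.85
ee_pos: [0.4866, 0.0544, 0.1311]
ee_rot: [0.0, -0.0, 1.0, 0.0]
force: [-0.3, 0.4, -0.0]
width: 0.0009
finger_force: 0.0
```

```bash
python3 plan.py 4; python3 - <<'E'
from h import *
im=env.read_camera('top');c=env.calibration('top');print('tare px',proj(c,[.4915,-.0361,.0825]),'power',proj(c,[.4915,.0719,.0825]))
o=np.zeros((600,800,3),np.uint8)
o[:,:400]=cv2.resize(im[130:250,240:320],(400,600),interpolation=cv2.INTER_CUBIC)
cw=env.calibration('wrist');w=env.read_camera('wrist');print('wrist tare',proj(cw,[.4915,-.0361,.0825]))
o[:300,400:]=cv2.resize(w,(400,300))
im=env.read_camera('scene');o[300:,400:]=cv2.resize(im[180:300,220:380],(400,300),interpolation=cv2.INTER_CUBIC)
print('scene tare',proj(env.calibration('scene'),[.4915,-.0361,.0825]))
cv2.imwrite('pics/c6.png',o[:,:,::-1])
E
```

```text
pos [0.4866 0.0544 0.1311] toolx 180.0561108422443 ang 159.73603255379223 r 0.10537661953903468 F [-0.29521777  0.39345025 -0.04533091]
row to next (units) [np.float64(0.1944182941924938), np.float64(0.03777755345950895)] -0.044444444444444446
tare px [305.11800069 200.13387278] power [269.90724251 200.19713934]
wrist tare [155.6453803 231.2538757]
scene tare [262.26678977 226.20936126]
```

View pics/c6.png

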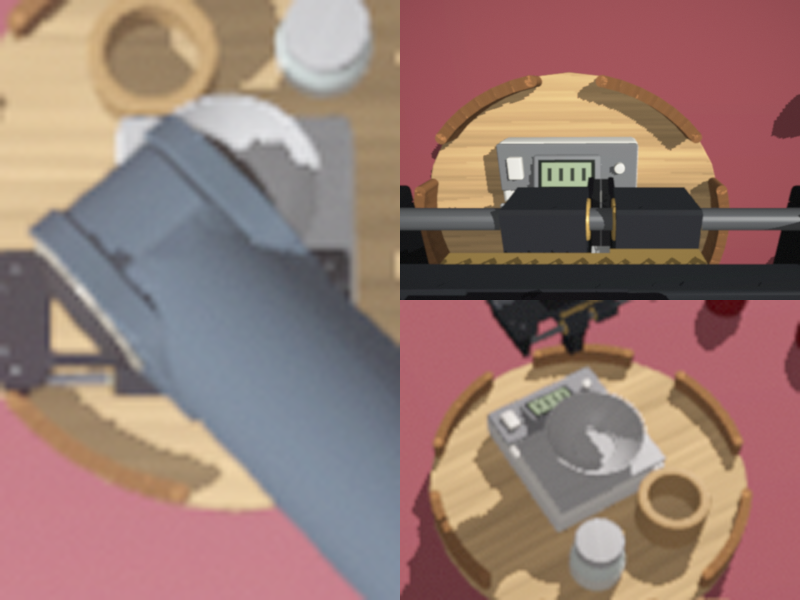

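The scale faces front. The tare key is at wrist (160,234) and scene (264.4,228), and the power key is on the other side. Next I'll triangulate the key.

```bash
python3 - <<'E'
from h import *
w=env.calibration('wrist');s=env.calibration('scene')
print(tri([(w,160,234),(s,264.4,228)]),atz(w,160,234,.0825),atz(s,264.4,228,.0825),atz(w,160,234,.07),atz(s,264.4,228,.07))
# power key wrist
print(atz(w,220*1.4,168*1.4,.0825))
E
```

```text
[ 0.49635216 -0.03331654  0.07762357] [ 0.49370376 -0.03275477  0.0825    ] [ 0.50038328 -0.03384035  0.0825    ] [ 0.49829822 -0.03748108  0.07      ] [ 0.4925827 -0.0294599  0.07     ]
[0.49429768 0.075588   0.0825    ]
```

>>> jog_arm(
  moves=[
    [[-0.0085,-0.075,0,0],[0,-0.075,0,0],[0,-0.076,0,0],[0,0,0.05,0],[0,0,0.05,0]],
  ],
)

```text
time_s: 16.42
ee_pos: [0.4913, -0.038, 0.091]
ee_rot: [0.001, 0.001, 1.0, -0.0]
force: [-0.4, 0.3, 0.8]
width: 0.001
finger_force: 0.0
```

>>> jog_arm(
  moves=[
    [[0,0,0.01,0],[0,0,0.01,0],[0,0,0.008,0],[0,0,0,0],[0,0,0,0]],
  ],
)

```text
time_s: 16.83
ee_pos: [0.4908, -0.0356, 0.0805]
ee_rot: [0.001, -0.001, 1.0, -0.0]
force: [0.5, -0.2, -0.2]
width: 0.0003
finger_force: 0.0
```

>>> jog_arm(
  moves=[
    [[0,0,0.01,0],[0,0,0.01,0],[0,0,0.008,0],[0,0,0,0],[0,0,0,0]],
  ],
)

```text
time_s: 17.25
ee_pos: [0.49, -0.0364, 0.0683]
ee_rot: [-0.0, -0.001, 1.0, 0.0]
force: [1.0, -0.2, 0.6]
width: 0.0001
finger_force: 0.0
```

>>> jog_arm(
  moves=[
    [[0,0,0.005,0],[0,0,0.003,0],[0,0,0,0],[0,0,0,0],[0,0,0,0]],
  ],
)

```text
time_s: 17.67
ee_pos: [0.4902, -0.0364, 0.0654]
ee_rot: [0.0, -0.001, 1.0, -0.0]
force: [0.3, 0.1, -0.2]
width: 0.0005
finger_force: 0.0
```

>>> jog_arm(
  moves=[
    [[0,0,0.005,0],[0,0,0.005,0],[0,0,0,0],[0,0,0,0],[0,0,0,0]],
  ],
)

```text
time_s: 18.08
ee_pos: [0.4902, -0.0364, 0.0614]
ee_rot: [0.0, -0.001, 1.0, -0.0]
force: [0.2, -0.5, 0.6]
width: 0.0005
finger_force: 0.5
```

>>> jog_arm(
  moves=[
    [[0,0,0.004,0],[0,0,0,0],[0,0,0,0],[0,0,0,0],[0,0,0,0]],
  ],
)

```text
time_s: 18.5
ee_pos: [0.4903, -0.0364, 0.0599]
ee_rot: [0.0, -0.001, 1.0, -0.0]
force: [-0.3, 0.3, 2.8]
width: 0.0005
finger_force: 1.3
```

>>> jog_arm(
  moves=[
    [[0,0,0.004,0],[0,0,0.002,0],[0,0,0,0],[0,0,0,0],[0,0,0,0]],
  ],
)

```text
time_s: 18.92
ee_pos: [0.4903, -0.0365, 0.0575]
ee_rot: [0.0, -0.001, 1.0, -0.0]
force: [0.1, -1.4, 5.3]
width: 0.0005
finger_force: 2.5
```

Now a little further, to be sure it is fully down.

>>> jog_arm(
  moves=[
    [[0,0,0.002,0],[0,0,0.001,0],[0,0,0,0],[0,0,0,0],[0,0,0,0]],
  ],
)

```text
time_s: 19.33
ee_pos: [0.4904, -0.0365, 0.0573]
ee_rot: [0.0, -0.001, 1.0, -0.001]
force: [-3.9, -2.0, 14.2]
width: 0.0003
finger_force: 7.1
```

The key is at its stop: the force rose to 14 N with no further travel. I'll lift off straight up.

>>> jog_arm(
  moves=[
    [[0,0,-0.01,0],[0,0,-0.02,0],[0,0,-0.05,0],[0,0,-0.08,0],[0,0,-0.08,0]],
  ],
)

```text
time_s: 19.75
ee_pos: [0.4889, -0.0362, 0.1524]
ee_rot: [-0.001, -0.001, 1.0, 0.001]
force: [0.4, -0.9, -0.9]
width: 0.0005
finger_force: 0.0
```

>>> jog_arm(
  moves=[
    [[0,0,-0.05,0],[0,0,0,0],[0,0,0,0],[0,0,0,0],[0,0,0,0]],
  ],
)

```text
time_s: 20.17
ee_pos: [0.489, -0.0367, 0.1708]
ee_rot: [-0.001, -0.001, 1.0, 0.0]
force: [-0.5, -0.4, -1.3]
width: 0.0002
finger_force: 0.0
```

```bash
python3 ang.py; python3 -c "
from h import *
s=env.read_state();print(s['ee_pos'],s['force'],s['time_s'])
w=env.calibration('wrist');im=env.read_camera('wrist')
print(env.finish_job())"
```

```text
-180 .....############.............
-120 ..............#.#####.####....
-60 ......####################....
0 ......####################....
60 ......####################....
120 .....####################.....
[ 0.48912764 -0.03660165  0.17082969] [-0.11495637  0.15782826 -0.19102094] 20.2167
the job is handed in; nothing more can be done
None
```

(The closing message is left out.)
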